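Take up the slack on the preamplifier box with the cam clamp

TASK

Two cam clamps stand on the lab bench; one has a small aluminium preamplifier box standing loose between its cam and its sprung jaw. Turn that clamp's lever counter-clockwise (seen from above) just until the slack is gone and the box has pressed the sprung jaw back by about 5 mm, then let go and leave it so. Do not overrun and drive the jaw near its stop, 14 mm back, and leave the empty clamp's lever alone.

Things in the scene. Friction and masses are not known exactly. Their poses are not given: they have to be found in the camera images.
- cam_lever (a joint): Lever of the clamp holding the box, rad, about a vertical pivot: 0 fully open (starts 0 to 0.35), growing counter-clockwise seen from above, at most 2.6. Its cam, a steel disc of 30 mm radius set 18 mm off the pivot, reaches 30 + 18 sin(angle - 1.047) mm from the pivot towards the jaw. Bar 16 mm wide, top 64 mm above the bench. Stiff: 3 to 6 N at the knob; stays where it is left.
- lever_knob (a point): Centre (half-way up) of the upright round black knob at the end of that lever: 24 mm diameter, 50 mm tall, from 62 to 112 mm above the bench, 100 mm from the pivot axis. It is fixed to the lever and turns with it.
- cam_pivot (a point): Point on that clamp's pivot axis, 87 mm above the bench. Its axes are the clamp's: -x points from cam to sprung jaw, z up. At lever angle 0 the lever points 80 degrees clockwise of +x. The clamp is bolted down, yaw within 0.3 rad: dark steel base plate 220 x 115 x 10 mm, from 50 mm on the +x side of the pivot to 170 mm on the -x side; box and jaw stand on it.
- box_center (a point): Centre of the loose aluminium preamplifier box, 50 mm along the clamp's x, 72 mm wide, 50 mm tall, two brass sockets 13 mm high on top; 0.25 to 0.5 kg. It stands on the base plate, at first 1 to 3 mm clear of the jaw; the rest of the slack is between it and the cam. The jaw's distance from the pivot varies by 10 mm from start to start.
- spring_jaw (a joint): How far the sprung jaw (aluminium plate 90 mm wide, 42 mm tall, side lips around the box) is pressed back from the box towards its grey block, m: 0 at rest, 0.014 at its stop. At rest a 14 mm opening shows between plate and block. Spring 2 N at rest, growing 0.5 N per mm.
- spare_knob (a point): Centre of the knob of the other clamp, which is alike but empty: to be left alone.
Things that resemble listed ones, but are neither listed nor needed, are in the scene too. What is shaped like the part that bears box_center but blue or orange is not meant.

How it is judged:
At the end, for the whole second after the job is handed in: The box stands upright (within 0.15 rad) held between cam and sprung jaw, the jaw pressed back between 1.5 and 11 mm, and the lever at rest (value of joint spring_jaw between 0.0015 and 0.011 m and velocity of joint cam_lever between -0.05 and 0.05 rad/s and angle between box_center's own z axis and vertical below 0.15 rad); the robot touches nothing.
It fails at once if the cam was overrun: the sprung jaw was pressed back more than 12.5 mm (value of joint spring_jaw above 0.0125 m).
It fails at once if the empty clamp's lever was moved (knob more than 20 mm) (distance of spare_knob from where it was at the start of the episode above 0.02 m).
It fails at once if the box was tipped more than 0.35 rad (angle between box_center's own z axis and vertical above 0.35 rad).
It also fails if it takes over 35 s, if anything falls off the work surface, if the arm or the gripper's body presses on something with over 40 N, if the wrist force passes 120 N, or if a joint passes its speed limit or range.

ROBOT

A 6-joint arm with a two-finger parallel gripper is mounted at the origin on the work surface. World frame = base frame: x ahead of the robot, y to its left, z up, the work surface at z = 0. Lengths are in m, angles in rad, forces in N, time in s.
With the tool pointing down it reaches from about 0.275 to 0.975 m from the base axis. Payload 8.4 kg.
Tool frame: the origin (TCP) lies between the finger pads; the fingertips stand 22 mm ahead of it and the grasp point (between the pads) lies 3 mm ahead of it; z points along the fingers, y is the direction in which the jaws open and shut (so a half turn about z gives the same grasp; the last joint's range is limited). The gripper opens to 92 mm and grips with 3 to 60 N. Pads are 20 mm wide; open, the fingers measure 128 mm over their backs; the gripper's body (75 mm by 189 mm) begins 69 mm behind the grasp point.
Start: joints at [-1.174, 0.353, 1.633, -0, 1.155, -0.002], TCP at [0.243, -0.576, 0.237] pointing down, gripper open.
Joint ranges: [-2.63, 2.63], [-0.92, 2.1], [0.06, 2.66], [-1.3, 4.44], [0, 2.69], [-3.02, 3.02]. Speed limits (rad/s): [2.22, 2.22, 2.79, 3.14, 3.14, 3.14].

INTERFACE

Orientations are given as a rotation vector (axis times angle).
In Python, from bench import r, capture, camera_info, ticket gives the robot as it stands. The module is installed in compiled form; this text tells all that it offers.
- The arm moves only by the shell command python3 -m handwheel 'ROWS' [OPENING] [FORCE]. ROWS is JSON, a list of rows, each an object with "delta_pos": the shift along the tool's x, y, z in mm, a list of three; "roll": the turn about the tool's z in rad. In form: [{"delta_pos": [tx, ty, tz], "roll": roll}, ...]. A call has 1 to 8 rows; each row is the pose to reach, as a shift and turn from the pose measured when the call began, along the tool's axes at that moment; what a row does not reach only later rows make up. A row lasts 1/10 s, in which the tool goes at most 50 mm and 8.59 degrees, less where a joint would pass 70% of its speed; a pose out of reach is approached as far as the arm can. A call with a gripper value outside its range is refused whole. OPENING is the opening in per cent of the stroke, from 0 (shut) to 100 (fully open), set as the call begins (- or left out, the last holds). The fingers move at their own pace and stop on an object; FORCE is the grip in N (left out, the last holds). Time passes only in rows, so rows that repeat a pose let the fingers close. It gives the time, the measured TCP pose, the force and the opening at its end, in the units of the state.
- r.get_obs(): the state, without advancing time (a new reading comes with each control period).
- capture(name): name is "scene" or "top" or "wrist"; returns (picture, depth): 400x640x3 uint8, red, green, blue; 400x640 float32, m along the optical axis (not along the pixel's ray), 0 where there is no reading.
- camera_info(name): a dict with "K" (3x3 intrinsics, pixels), "camera_from_world" (4x4, takes a point from world to camera coordinates). Camera axes: x right, y down, z forward; pixel columns grow to the right and rows downward; lengths in m; the calibration is good to about 2 mm. A picture is of the moment at which its call begins: read the wrist's pose just before it. camera_info takes no time and is no camera call; for the wrist camera it gives the pose at the moment of the call.
- ticket.sign_off(): hands the job in, once; it reports no verdict.
The state is a dict: "clock": time; "joint_positions": joint angles; "joint_vel": joint speeds; "tau": joint torques, N m; "eef_pos": TCP position; "ee_rot": TCP orientation; "wrist_force": force on the tool from outside, world axes, zero at the start; "wrist_torque": the same for the moment, N m; "grip_width": opening from 0.0 (shut) to 1.0 (fully open).
Only numpy, scipy, OpenCV 4.12 (cv2) and the standard library are available. Lean on these libraries where they do the work, as an engineer would, in place of code of your own. Each camera call takes 0.05 s, during which the arm holds its last target. There are 200 camera calls.

## Working session

There is one attempt and no reset: what is moved stays moved. The work goes in short steps, Python scripts to look and compute and a shell command to move; the robot and the scene stay as the last step left them, time stands still between calls to the robot, and variables do not carry over. Pictures are saved under pics/ and viewed, about 8 in all and at most 12, crops included, and the job is handed in when it is done.

```bash
mkdir -p pics; python3 - <<'E'
from bench import r,capture,camera_info
import cv2,numpy as np
for n in("scene","top"):
    p,d=capture(n); cv2.imwrite(f"pics/{n}1.png",p[:,:,::-1]); np.save(f"pics/{n}1.npy",d)
    i=camera_info(n); np.savez(f"pics/{n}_cal.npz",K=i["K"],T=i["camera_from_world"]); print(n,np.round(i["K"],1).tolist(),np.round(i["camera_from_world"],3).tolist())
o=r.get_obs(); print(o)
E
```

```text
scene [[504.8, 0.0, 326.2], [0.0, 504.8, 202.4], [0.0, 0.0, 1.0]] [[-0.661, 0.751, 0.008, 0.278], [0.406, 0.365, -0.838, -0.091], [-0.632, -0.55, -0.546, 1.544], [0.0, 0.0, 0.0, 1.0]]
top [[437.5, 0.0, 323.4], [0.0, 437.5, 199.2], [0.0, 0.0, 1.0]] [[-0.023, -1.0, 0.011, -0.001], [-0.991, 0.022, -0.13, 0.434], [0.129, -0.014, -0.991, 0.921], [0.0, 0.0, 0.0, 1.0]]
{'clock': 0.1, 'joint_positions': array([-1.17436863e+00,  3.53578511e-01,  1.63406905e+00,  2.56795308e-06,
        1.15520503e+00, -2.42236803e-03]), 'joint_vel': array([ 0.00014209, -0.00401169, -0.00148372,  0.00048046, -0.000674  ,
       -0.00031593]), 'tau': array([ 1.56010585e-03, -5.94908166e+01, -3.34929121e+01,  6.99089002e-02,
        1.83883694e-02, -4.24976031e-05]), 'eef_pos': array([ 0.24254692, -0.57555293,  0.23593502]), 'ee_rot': array([-3.07811709e+00, -6.22121234e-01,  3.83600844e-04]), 'wrist_force': array([-0.11125427,  0.3417784 , -0.15481401]), 'wrist_torque': array([-0.05547882,  0.01802053, -0.00067176]), 'grip_width': 1.0033344465264447}
```

View pics/top1.png

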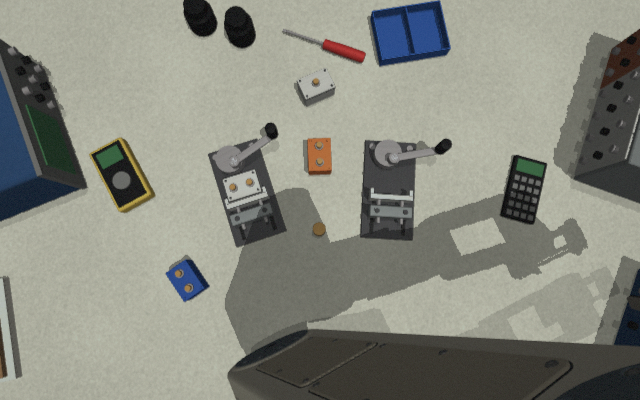

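View pics/scene1.png

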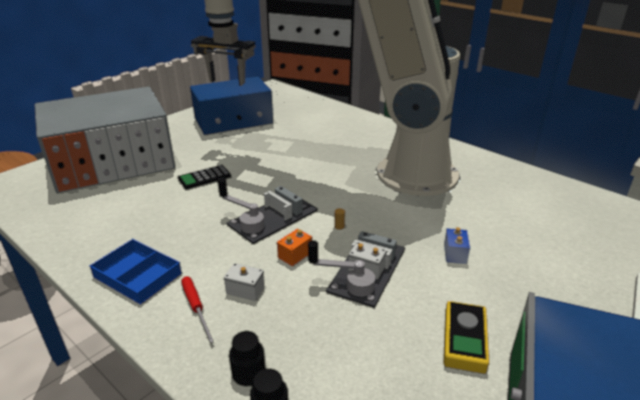

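The loaded clamp is the left one in the top view: its box is at (242,186), its knob at (271,131) and its pivot near (233,161). The empty clamp is on the right, with its knob at (445,146). I'll enlarge the loaded clamp next.

```bash
cat > h.py <<'E'
import numpy as np
def cal(n):
    c=np.load(f"pics/{n}_cal.npz"); return c["K"],c["T"]
def at_z(n,u,v,z):
    K,T=cal(n); R,t=T[:3,:3],T[:3,3]; c=-R.T@t
    w=R.T@np.linalg.solve(K,[u,v,1]); return c+w*(z-c[2])/w[2]
def proj(n,P):
    K,T=cal(n); q=K@(T[:3,:3]@np.asarray(P)+T[:3,3]); return q[:2]/q[2]
E
python3 - <<'E'
import cv2
p=cv2.imread("pics/top1.png")[115:250,195:300]
cv2.imwrite("pics/crop1.png",cv2.resize(p,None,fx=4.4,fy=4.4,interpolation=cv2.INTER_CUBIC))
E
```

```text
(no output)
```

View pics/crop1.png

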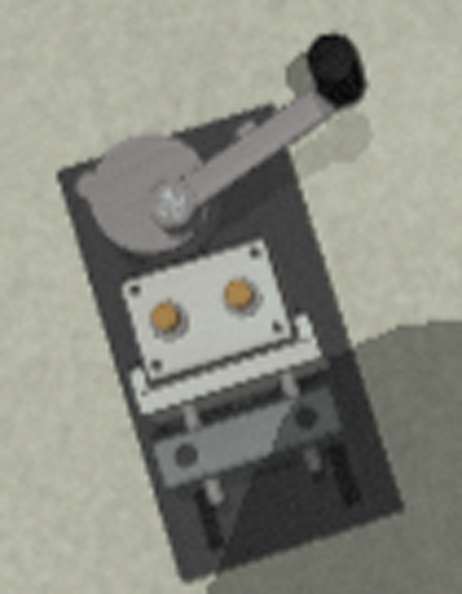

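Crop pixels (divide by 4.4, add (195,115)): plate corners are TL(60,178), TR(272,106), BR(402,508) and BL(185,580). The pivot bolt is at (173,203) and the knob top at about (333,62). The box's jaw-side edge runs (152,378)-(293,335), and its cam-side edge (123,285)-(262,240).

```bash
python3 - <<'E'
from h import *
f=lambda u,v,z: at_z("top",195+(u+.5)/4.4-.5,115+(v+.5)/4.4-.5,z)
TL,TR,BR,BL=[f(*c,.010) for c in((60,178),(272,106),(402,508),(185,580))]
x=(TL-BL+TR-BR); x/=np.linalg.norm(x); yaw=np.arctan2(x[1],x[0])
y=np.array([-x[1],x[0],0])
print("len",np.linalg.norm(TL-BL),np.linalg.norm(TR-BR),"w",np.linalg.norm(TL-TR),"yaw",yaw)
c=(TL+TR+BR+BL)/4; piv=c+x*.060; print("pivot from plate",piv)
print("pivot bolt",f(173,203,.066))
k=f(333,62,.112); print("knob",k)
for p in(piv,f(173,203,.066)):
  d=k-p; print("r",np.hypot(d[0],d[1]),"ang",np.arctan2(d[1],d[0])-yaw+np.radians(80))
piv=f(173,203,.066)
L=lambda p:((p-piv)@x*1e3,(p-piv)@y*1e3)
for n,a in dict(bc1=(123,285,.060),bc2=(262,240,.060),bj1=(152,378,.060),bj2=(293,335,.060),jaw1=(142,413,.052),jaw2=(326,357,.052),blk1=(155,443,.05)).items(): print(n,np.round(L(f(*a)),1))
print(at_z("top",445,143,.112),at_z("top",393,157,.066))
E
```

```text
len 0.21426496412820817 0.21641223823532563 w 0.11325542881814074 yaw 0.3009240697723141
pivot from plate [0.51340422 0.17632733 0.01      ]
pivot bolt [0.51446963 0.17624006 0.066     ]
knob [0.5685243  0.09450436 0.112     ]
r 0.0986570869051276 ang 0.11736493109145574
r 0.09799302217682192 ang 0.1088452831037039
bc1 [-29.1  35.1]
bc2 [-29.2 -34.4]
bj1 [-76.3  35. ]
bj2 [-77.8 -34.6]
jaw1 [-89.5  45.7]
jaw2 [-91.6 -45.8]
blk1 [-104.9   44.4]
[ 0.53181954 -0.25708754  0.112     ] [ 0.51559274 -0.15902168  0.066     ]
```

```bash
cat > go.py <<'E'
import sys
from h import *
from bench import r
from scipy.spatial.transform import Rotation as Ro
# usage: go.py a z  -> rows to lever angle a with jaw axis tangential
PIV=np.array([.5140,.1763]); YAW=.296
def report():
    o=r.get_obs(); R=Ro.from_rotvec(o["ee_rot"]).as_matrix(); p=o["eef_pos"]
    d=p[:2]-PIV; y=R[:,1]
    print("t %.2f"%o["clock"],"tcp",np.round(p,4),"lever-ang of tcp %.3f r %.4f"%(np.arctan2(d[1],d[0])-YAW+np.radians(80),np.hypot(*d)),"F",np.round(o["wrist_force"],1),"tilt",np.round(R[:2,2],4),"w %.3f"%o["grip_width"],"q6 %.2f"%o["joint_positions"][5])
    return p,R
def target(a,z,p,R,rad=.1):
    th=YAW-np.radians(80)+a
    P=np.r_[PIV+rad*np.array([np.cos(th),np.sin(th)]),z]
    yd=np.arctan2(R[1,1],R[0,1]); roll=-(th+np.pi/2-yd); roll=(roll+np.pi/2)%np.pi-np.pi/2
    return np.round(R.T@(P-p)*1e3,1),round(roll,3)
if __name__=="__main__":
    p,R=report(); z=float(sys.argv[1])
    for a in sys.argv[2:]: print(a,*target(float(a),z,p,R))
E
python3 go.py 0.236 0.11
```

```text
t 0.10 tcp [ 0.2425 -0.5756  0.2359] lever-ang of tcp -0.817 r 0.7994 F [-0.1  0.3 -0.2] tilt [-0.0005  0.0012] w 1.003 q6 -0.00
0.11 [ 560.2 -489.1    0.6] 1.389
```

```bash
python3 -m handwheel '[{"delta_pos":[560,-489,0],"roll":1.39},{"delta_pos":[560,-489,0],"roll":1.39},{"delta_pos":[560,-489,0],"roll":1.39},{"delta_pos":[560,-489,0],"roll":1.39},{"delta_pos":[560,-489,0],"roll":1.39},{"delta_pos":[560,-489,0],"roll":1.39},{"delta_pos":[560,-489,0],"roll":1.39},{"delta_pos":[560,-489,0],"roll":1.39}]' 45 10; python3 go.py 0.2 0.11
```

```text
clock: 0.9
eef_pos: [0.4074, -0.2396, 0.2366]
ee_rot: [-2.937, 1.113, 0.001]
wrist_force: [0.0, -0.5, -0.2]
grip_width: 0.447
t 0.90 tcp [ 0.4074 -0.2396  0.2366] lever-ang of tcp -0.721 r 0.4293 F [ 0.  -0.5 -0.2] tilt [-0.0005  0.0009] w 0.447 q6 1.76
0.11 [ -99.2 -355.8   36.8] 0.266
```

```bash
python3 -m handwheel '[{"delta_pos":[-99,-356,36],"roll":0.266},{"delta_pos":[-99,-356,36],"roll":0.266},{"delta_pos":[-99,-356,36],"roll":0.266},{"delta_pos":[-99,-356,36],"roll":0.266},{"delta_pos":[-99,-356,36],"roll":0.266},{"delta_pos":[-99,-356,36],"roll":0.266},{"delta_pos":[-99,-356,36],"roll":0.266},{"delta_pos":[-99,-356,36],"roll":0.266}]'; python3 go.py 0.2 0.11
python3 -m handwheel '[{"delta_pos":[0,0,0],"roll":0}]'; python3 go.py 0.2 0.11
```

```text
clock: 1.7
eef_pos: [0.5697, 0.0956, 0.2002]
ee_rot: [-2.765, 1.49, 0.002]
wrist_force: [-0.1, -1.1, 0.9]
grip_width: 0.449
t 1.70 tcp [0.5697 0.0956 0.2002] lever-ang of tcp 0.134 r 0.0981 F [-0.1 -1.1  0.9] tilt [-0.0008  0.0013] w 0.449 q6 2.72
0.11 [2.  2.4 0.2] 0.001
clock: 1.8
eef_pos: [0.5708, 0.0991, 0.1994]
ee_rot: [-2.767, 1.486, 0.003]
wrist_force: [-0.3, -1.1, -1.1]
grip_width: 0.446
t 1.80 tcp [0.5708 0.0991 0.1994] lever-ang of tcp 0.164 r 0.0959 F [-0.3 -1.1 -1.1] tilt [-0.0009  0.002 ] w 0.446 q6 2.72
0.11 [ 4.3  5.2 -0.7] 0.005
```

```bash
python3 -m handwheel '[{"delta_pos":[4,5,0],"roll":0},{"delta_pos":[4,5,0],"roll":0}]'; python3 go.py 0.097 0.11; python3 - <<'E'
from bench import capture,camera_info
import cv2,numpy as np
i=camera_info("wrist"); p,d=capture("wrist"); cv2.imwrite("pics/w1.png",p[:,:,::-1])
np.savez("pics/w1_cal.npz",K=i["K"],T=i["camera_from_world"])
from h import *
print(proj("w1",[.5685,.0945,.112]),proj("w1",[.514,.1763,.066]))
E
```

```text
clock: 2.0
eef_pos: [0.5679, 0.0918, 0.199]
ee_rot: [-2.767, 1.486, 0.004]
wrist_force: [-0.4, -0.0, -0.3]
grip_width: 0.448
t 2.00 tcp [0.5679 0.0918 0.199 ] lever-ang of tcp 0.097 r 0.1003 F [-0.4 -0.  -0.3] tilt [-0.0022  0.0014] w 0.448 q6 2.71
0.11 [ -0.   -1.4 102. ] 0.005
[312.49198813 211.23568267] [313.2072184  290.88430786]
```

View pics/w1.png

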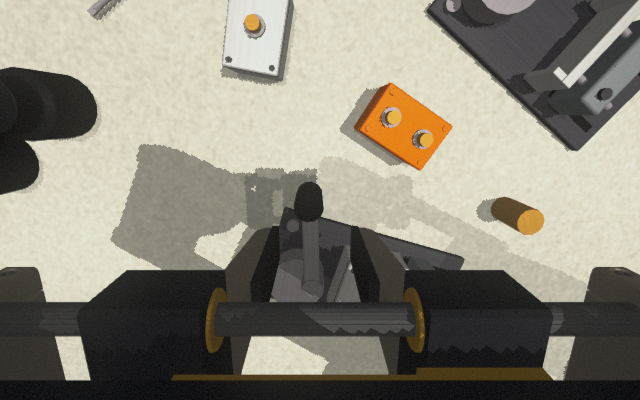

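The wrist view shows the knob top centred near (309,196), between the finger lines (fingers at x≈255 and 375). Next I check that position against the estimate.

```bash
python3 - <<'E'
from h import *
for v in(192,196,200,211): print(v,at_z("w1",309,v,.112))
for z in(.062,.112): print(proj("w1",[.568,.093,z]))
E
python3 go.py 0.14 0.11
```

```text
192 [0.57927581 0.0830452  0.112     ]
196 [0.5775313  0.08570571 0.112     ]
200 [0.57577488 0.08838439 0.112     ]
211 [0.57088235 0.0958459  0.112     ]
[314.14603862 194.11080109]
[314.0839508  210.04461971]
t 2.05 tcp [0.5681 0.0916 0.1992] lever-ang of tcp 0.098 r 0.1005 F [ 0.3 -0.8 -0.4] tilt [-0.0016  0.0016] w 0.452 q6 2.71
0.11 [-0.4 -1.2 59.2] 0.004
```

The lower point of the knob projects higher in this view, so the blob (182–222) matches the estimate to about 3 mm. That leaves enough clearance to descend around it.

```bash
python3 -m handwheel '[{"delta_pos":[0,-1,40],"roll":0},{"delta_pos":[0,-1,75],"roll":0},{"delta_pos":[0,-1,100],"roll":0},{"delta_pos":[0,-1,101],"roll":0},{"delta_pos":[0,-1,101],"roll":0}]'; python3 go.py 0.098 0.11 0.3 0.5 0.7 0.85
```

```text
clock: 2.55
eef_pos: [0.5687, 0.0913, 0.0987]
ee_rot: [-2.766, 1.49, 0.004]
wrist_force: [-0.5, -0.2, 0.0]
grip_width: 0.449
t 2.55 tcp [0.5687 0.0913 0.0987] lever-ang of tcp 0.102 r 0.1011 F [-0.5 -0.2  0. ] tilt [-0.0021  0.0015] w 0.449 q6 2.71
0.11 [-1.1 -0.8  0.7] 0.002
0.3 [ -2.8 -19.7   0.7] -0.188
0.5 [ -8.5 -38.9   0.7] -0.388
0.7 [-17.8 -56.5   0.7] -0.588
0.85 [-27.1 -68.3   0.7] -0.738
```

```bash
python3 -m handwheel '[{"delta_pos":[-1,-1,0],"roll":0},{"delta_pos":[-2,-11,0],"roll":-0.1},{"delta_pos":[-3,-20,0],"roll":-0.19},{"delta_pos":[-5,-29,0],"roll":-0.29},{"delta_pos":[-8,-39,0],"roll":-0.39},{"delta_pos":[-13,-48,0],"roll":-0.49},{"delta_pos":[-18,-56,0],"roll":-0.59},{"delta_pos":[-18,-56,0],"roll":-0.59}]' 32; python3 go.py 0.098 0.7 0.8 0.9 1.0 1.1 1.2
```

```text
clock: 3.35
eef_pos: [0.6069, 0.1378, 0.1005]
ee_rot: [-3.078, 0.618, -0.0]
wrist_force: [1.1, 0.1, 0.8]
grip_width: 0.317
t 3.35 tcp [0.6069 0.1378 0.1005] lever-ang of tcp 0.707 r 0.1005 F [1.1 0.1 0.8] tilt [0.0007 0.002 ] w 0.317 q6 2.19
0.7 [-0.5  0.8  2.5] 0.004
0.8 [-1.  -9.2  2.5] -0.096
0.9 [ -2.4 -19.1   2.5] -0.196
1.0 [ -4.9 -28.8   2.5] -0.296
1.1 [ -8.3 -38.2   2.5] -0.396
1.2 [-12.6 -47.2   2.6] -0.496
```

```bash
python3 -m handwheel '[{"delta_pos":[-1,-9,2],"roll":-0.1},{"delta_pos":[-2,-19,2],"roll":-0.2},{"delta_pos":[-5,-29,2],"roll":-0.3},{"delta_pos":[-8,-38,2],"roll":-0.4},{"delta_pos":[-8,-38,2],"roll":-0.4}]'; python3 go.py 0.098 1.1 1.2 1.3; python3 - <<'E'
from bench import capture
import cv2,numpy as np
a=capture("top")[0]; b=capture("scene")[0]
c=lambda p:cv2.resize(p[:,:,::-1],(462,594),interpolation=cv2.INTER_CUBIC)
A=c(a[115:250,195:300]); B=cv2.resize(b[220:310,300:430,::-1],None,fx=3.0,fy=6.6*.5*2*1.0 if 0 else 3.0,interpolation=cv2.INTER_CUBIC)
o=np.zeros((594,462+390,3),np.uint8);o[:,:462]=A;o[:B.shape[0],462:462+B.shape[1]]=B
cv2.imwrite("pics/c2.png",o[:,:800])
E
```

```text
clock: 3.85
eef_pos: [0.6146, 0.1764, 0.0997]
ee_rot: [-3.139, -0.005, -0.004]
wrist_force: [0.4, -1.3, 0.0]
grip_width: 0.32
t 3.85 tcp [0.6146 0.1764 0.0997] lever-ang of tcp 1.101 r 0.1006 F [ 0.4 -1.3  0. ] tilt [0.0023 0.0025] w 0.320 q6 1.84
1.1 [-0.6  0.1  1.7] 0.003
1.2 [-1.1 -9.9  1.7] -0.097
1.3 [ -2.6 -19.8   1.8] -0.197
```

View pics/c2.png

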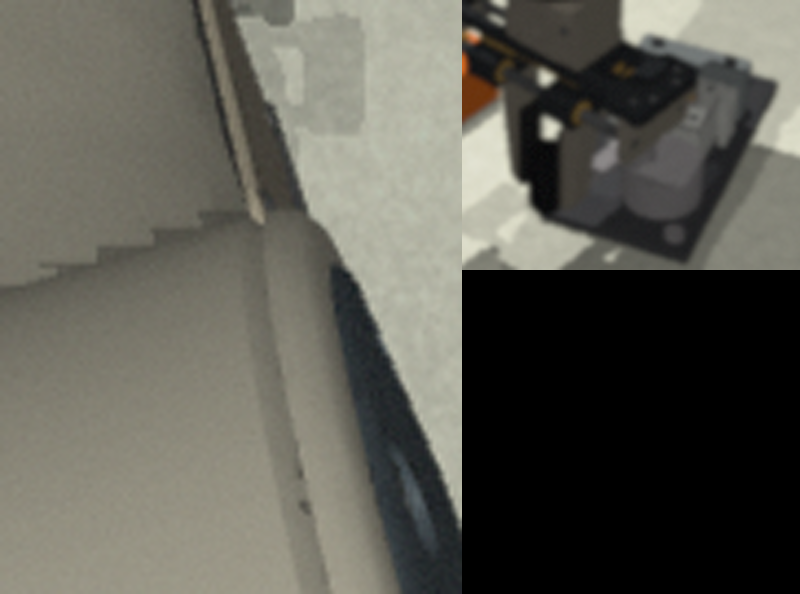

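The arm hides the clamp in the top view. The scene crop shows the fingers still around the knob and the cam disc turning towards the box. I'll advance conservatively, then retreat and measure.

```bash
python3 -m handwheel '[{"delta_pos":[-1,-7,1],"roll":-0.07},{"delta_pos":[-2,-14,1],"roll":-0.14},{"delta_pos":[-2,-18,1],"roll":-0.18},{"delta_pos":[-2,-18,1],"roll":-0.18},{"delta_pos":[-2,-17,1],"roll":-0.18},{"delta_pos":[-2,-15,1],"roll":-0.18}]'; python3 go.py 0.098 1.25;
```

```text
clock: 4.55
eef_pos: [0.6123, 0.1908, 0.0985]
ee_rot: [-3.126, -0.277, -0.003]
wrist_force: [0.6, -0.0, -0.9]
grip_width: 0.322
t 4.55 tcp [0.6123 0.1908 0.0985] lever-ang of tcp 1.246 r 0.0994 F [ 0.6 -0.  -0.9] tilt [0.0017 0.003 ] w 0.322 q6 1.69
1.25 [ 0.6 -0.3  0.5] 0.027
```

```bash
python3 -m handwheel '[{"delta_pos":[0,0,-45],"roll":0},{"delta_pos":[0,0,-95],"roll":0},{"delta_pos":[0,0,-120],"roll":0},{"delta_pos":[0,100,-120],"roll":0},{"delta_pos":[0,450,-120],"roll":0},{"delta_pos":[0,450,-120],"roll":0},{"delta_pos":[0,450,-120],"roll":0},{"delta_pos":[0,450,-120],"roll":0}]'
python3 -m handwheel '[{"delta_pos":[0,250,0],"roll":0},{"delta_pos":[0,250,0],"roll":0},{"delta_pos":[0,250,0],"roll":0},{"delta_pos":[0,250,0],"roll":0},{"delta_pos":[0,250,0],"roll":0},{"delta_pos":[0,250,0],"roll":0}]'
python3 go.py 0.22 1.2; python3 - <<'E'
from bench import capture
import cv2,numpy as np
a=np.mean([capture("top")[0].astype(float) for _ in range(4)],0).astype(np.uint8)[:,:,::-1]; cv2.imwrite("pics/top3.png",a)
cv2.imwrite("pics/crop3.png",cv2.resize(a[115:250,195:300],None,fx=4.4,fy=4.4,interpolation=cv2.INTER_CUBIC))
E
```

```text
clock: 5.35
eef_pos: [0.656, -0.0577, 0.2178]
ee_rot: [-3.126, -0.275, -0.003]
wrist_force: [-0.2, 0.3, -0.5]
grip_width: 0.324
clock: 5.95
eef_pos: [0.6992, -0.3101, 0.2164]
ee_rot: [-3.129, -0.266, -0.004]
wrist_force: [-0.2, 0.1, 0.2]
grip_width: 0.318
t 5.95 tcp [ 0.6992 -0.3101  0.2164] lever-ang of tcp -0.107 r 0.5205 F [-0.2  0.1  0.2] tilt [0.0023 0.0018] w 0.318 q6 0.98
1.2 [  -0.8 -503.7   -2.9] 0.07
```

View pics/crop3.png

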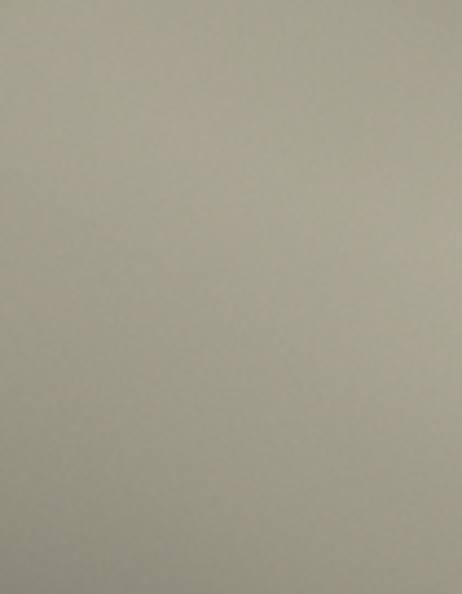

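Still hidden by the arm link, so I'll retreat further towards the start pose.

```bash
python3 -m handwheel '[{"delta_pos":[-300,230,-20],"roll":0},{"delta_pos":[-300,230,-20],"roll":0},{"delta_pos":[-300,230,-20],"roll":0},{"delta_pos":[-300,230,-20],"roll":0},{"delta_pos":[-490,190,-20],"roll":0},{"delta_pos":[-490,190,-20],"roll":0},{"delta_pos":[-490,190,-20],"roll":0},{"delta_pos":[-490,190,-20],"roll":0}]'
python3 - <<'E'
from bench import capture
import cv2,numpy as np
q=[capture("top") for _ in range(4)]
a=np.mean([x[0].astype(float) for x in q],0).astype(np.uint8)[:,:,::-1]; cv2.imwrite("pics/top4.png",a)
print(np.percentile(q[0][1][115:250,195:300],[0,10,50]))
cv2.imwrite("pics/crop4.png",cv2.resize(a[115:250,195:300],None,fx=4.4,fy=4.4,interpolation=cv2.INTER_CUBIC))
E
```

```text
clock: 6.95
eef_pos: [0.3775, -0.5231, 0.232]
ee_rot: [-3.125, -0.277, -0.003]
wrist_force: [0.9, -0.7, -1.0]
grip_width: 0.322
[0.         0.92164795 0.97355205]
```

View pics/crop4.png

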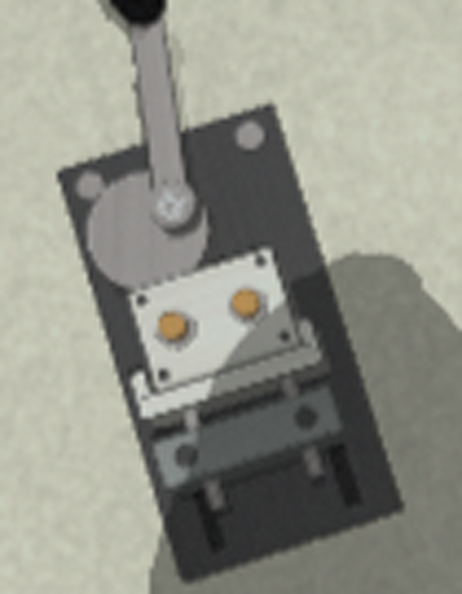

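The lever is now at about (152,60)-(172,205) in the crop and the cam touches the box's corner region. The sockets are at (173,326) and (246,302), roughly 4 mm further on. I'll measure jaw travel by comparing before/after profiles rectified to the clamp frame.

```bash
cat > prof.py <<'E'
import cv2,sys
from h import *
from go import PIV,YAW
def rect(f,z):
    im=cv2.imread(f); s=.25; xs=-np.arange(20,130,s); ys=np.arange(-60,60,s)
    X=np.array([np.cos(YAW),np.sin(YAW),0]);Y=np.array([-X[1],X[0],0]); o=np.r_[PIV,z]
    src=np.array([o+(x*X+y*Y)*1e-3 for x,y in((-20,-60),(-130,-60),(-130,60),(-20,60))])
    px=np.float32([proj("top",p) for p in src])
    H=cv2.getPerspectiveTransform(px,np.float32([[0,0],[440,0],[440,480],[0,480]]))
    return cv2.warpPerspective(im,H,(440,480),flags=cv2.INTER_CUBIC)
if __name__=="__main__":
    A,B=rect("pics/top1.png",.055),rect(sys.argv[1],.055)
    cv2.imwrite("pics/rect.png",np.hstack([A,B])[:,:800+80][:, :880] if 0 else cv2.resize(np.hstack([A,B]),(800,436)))
    g=lambda I:cv2.cvtColor(I,cv2.COLOR_BGR2GRAY).astype(float)
    for lo,hi in((30,38),(20,30),(-20,0),(-40,-30)):
        r0,r1=int((lo+60)*4),int((hi+60)*4); out=[]
        for I in(A,B):
            p=cv2.GaussianBlur(g(I)[r0:r1].mean(0)[None],(0,0),3)[0]; d=np.gradient(p)
            k=[i for i in range(3,437) if abs(d[i])>1.2 and abs(d[i])==abs(d[i-3:i+4]).max()]
            out.append([f"{-20-i/4:.1f}({d[i]:+.1f})" for i in k])
        print(lo,hi);print(" ",*out[0]);print(" ",*out[1])
E
python3 prof.py pics/top4.png
```

```text
30 38
  -26.5(+6.5) -29.8(-3.0) -32.8(+2.6) -67.5(-4.3) -71.2(+3.0) -76.0(-6.5) -80.5(+7.3) -90.2(-8.3) -97.2(-2.4) -105.0(+4.9) -110.8(-3.0) -120.2(+2.8) -127.5(-4.3)
  -27.8(-3.2) -33.0(+3.6) -35.8(-1.7) -39.2(+2.7) -72.2(-3.0) -77.2(+2.8) -80.5(-1.9) -83.8(+6.4) -92.5(-8.8) -99.5(-3.8) -104.8(+5.3) -110.8(-3.1) -120.0(+2.3) -127.2(-3.8)
20 30
  -26.5(+8.1) -33.0(+1.3) -42.0(-2.5) -57.2(+3.6) -61.2(+1.8) -76.0(-8.1) -80.5(+7.5) -90.2(-7.9) -93.2(+1.8) -106.2(+2.7) -110.2(-1.5) -119.8(+1.6) -127.2(-3.5)
  -32.5(+4.3) -35.5(-2.3) -39.5(+3.3) -46.8(-2.1) -62.0(+2.8) -72.5(-2.7) -77.0(+1.7) -80.8(-4.3) -84.0(+6.3) -92.5(-8.1) -95.8(+1.7) -106.0(+1.9) -110.5(-2.4) -126.8(-1.8)
-20 0
  -26.8(+8.2) -42.0(-1.8) -52.8(-1.2) -57.2(+1.8) -60.8(+1.7) -76.0(-8.6) -80.2(+7.6) -90.0(-8.1) -97.5(-2.3) -105.0(+4.8) -127.2(-3.4)
  -27.5(-1.6) -32.0(+8.7) -47.5(-1.6) -63.0(+1.8) -69.0(-1.5) -80.2(-2.8) -83.8(+3.3) -92.5(-4.8) -99.0(-2.3) -104.8(+2.5) -127.2(-2.2)
-40 -30
  -26.8(+3.5) -68.2(+2.0) -76.5(-2.2) -81.0(+5.6) -90.2(-8.1) -96.8(-3.7) -105.0(+2.6) -127.0(-2.0)
  -31.5(+5.2) -35.5(-2.2) -39.2(+3.2) -59.5(-2.8) -80.5(-1.4) -83.8(+3.0) -92.5(-5.2) -99.0(-2.4) -105.0(+2.5) -126.8(-2.3)
```

View pics/rect.png

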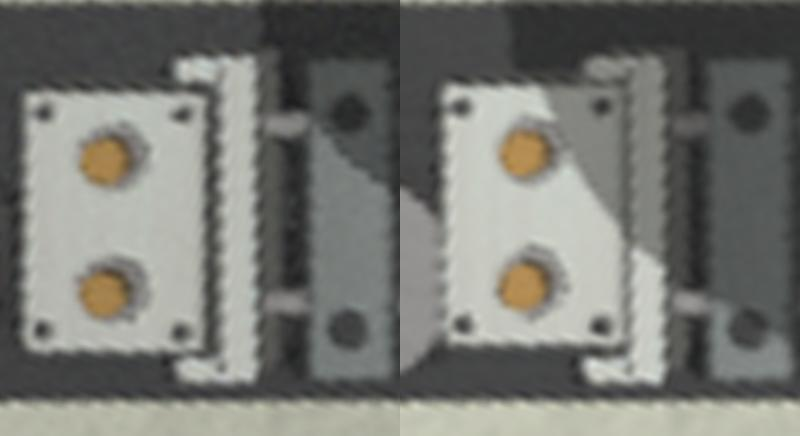

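Jaw back edge went from −90.2 to −92.5 mm with the block unmoved, so the jaw is pressed back about 2.3 mm. It needs about 0.15 rad more. I'll get the lever angle and work out the return move.

```bash
python3 - <<'E'
import cv2
from h import *
from go import PIV,YAW
im=cv2.imread("pics/top4.png"); g=im.max(2)[85:140,200:260]
m=(g<45).astype(np.uint8); n,l,s,c=cv2.connectedComponentsWithStats(m)
for i in range(1,n):
    if s[i,4]>40: print(s[i],c[i]+[200,85])
i=1+np.argmax(s[1:,4]); u,v=c[i]+[200,85]
p=at_z("top",u,v,.087); d=p[:2]-PIV; print(p,np.hypot(*d),np.arctan2(d[1],d[0])-YAW+np.radians(80))
f=lambda u,v:at_z("top",195+(u+.5)/4.4-.5,115+(v+.5)/4.4-.5,.064)
a=f(151,60)-f(173,203); print("bar",np.arctan2(a[1],a[0])-YAW+np.radians(80))
E
python3 go.py 0.2 1.22
```

```text
[ 18  19  14  17 162] [224.29012346 111.7962963 ]
[0.61423128 0.19258347 0.087     ] 0.10154536381501351 1.2613153028573647
bar 1.252151747015108
t 7.15 tcp [ 0.3785 -0.5236  0.2321] lever-ang of tcp -0.662 r 0.7129 F [ 0.9 -0.5  0.4] tilt [0.002  0.0044] w 0.318 q6 0.45
1.22 [ 354.5 -660.2   35.8] 0.054
```

Lever is at 1.255 rad, so the target is about 1.41. Returning over the knob with a wider opening.

```bash
python3 -m handwheel '[{"delta_pos":[354,-660,20],"roll":0.05},{"delta_pos":[354,-660,20],"roll":0.05},{"delta_pos":[354,-660,20],"roll":0.05},{"delta_pos":[354,-660,20],"roll":0.05},{"delta_pos":[354,-660,20],"roll":0.05},{"delta_pos":[354,-660,20],"roll":0.05},{"delta_pos":[354,-660,20],"roll":0.05},{"delta_pos":[354,-660,20],"roll":0.05}]' 45; python3 go.py 0.2 1.245
```

```text
clock: 7.95
eef_pos: [0.5045, -0.1403, 0.2234]
ee_rot: [-3.131, -0.198, -0.005]
wrist_force: [0.9, -1.3, -0.5]
grip_width: 0.45
t 7.95 tcp [ 0.5045 -0.1403  0.2234] lever-ang of tcp -0.500 r 0.3167 F [ 0.9 -1.3 -0.5] tilt [0.0029 0.0048] w 0.450 q6 1.16
1.245 [ 149.3 -314.5   25.3] -0.018
```

```bash
python3 -m handwheel '[{"delta_pos":[149,-315,25],"roll":-0.02},{"delta_pos":[149,-315,25],"roll":-0.02},{"delta_pos":[149,-315,25],"roll":-0.02},{"delta_pos":[149,-315,25],"roll":-0.02},{"delta_pos":[149,-315,25],"roll":-0.02},{"delta_pos":[149,-315,25],"roll":-0.02},{"delta_pos":[149,-315,25],"roll":-0.02},{"delta_pos":[149,-315,25],"roll":-0.02}]'; python3 go.py 0.098 1.245
```

```text
clock: 8.75
eef_pos: [0.6129, 0.199, 0.1998]
ee_rot: [-3.126, -0.24, -0.007]
wrist_force: [0.6, -0.6, 0.6]
grip_width: 0.453
t 8.75 tcp [0.6129 0.199  0.1998] lever-ang of tcp 1.326 r 0.1015 F [ 0.6 -0.6  0.6] tilt [0.0038 0.0071] w 0.453 q6 1.72
1.245 [ -1.7   8.9 101.8] 0.008
```

```bash
python3 -m handwheel '[{"delta_pos":[-1,8,0],"roll":0},{"delta_pos":[-1,8,0],"roll":0},{"delta_pos":[-1,8,0],"roll":0}]'; python3 go.py 0.098 1.245
```

```text
clock: 9.05
eef_pos: [0.6126, 0.1902, 0.1999]
ee_rot: [-3.126, -0.239, -0.006]
wrist_force: [0.8, 0.1, 0.0]
grip_width: 0.451
t 9.05 tcp [0.6126 0.1902 0.1999] lever-ang of tcp 1.240 r 0.0996 F [0.8 0.1 0. ] tilt [0.0035 0.0069] w 0.451 q6 1.71
1.245 [ -0.    0.2 101.9] 0.008
```

```bash
python3 -m handwheel '[{"delta_pos":[0,0,40],"roll":0},{"delta_pos":[0,0,75],"roll":0},{"delta_pos":[0,0,100],"roll":0},{"delta_pos":[0,0,101],"roll":0},{"delta_pos":[0,0,101],"roll":0}]'; python3 -m handwheel '[{"delta_pos":[0,0,0],"roll":0},{"delta_pos":[0,0,0],"roll":0},{"delta_pos":[0,0,0],"roll":0}]' 32;  python3 go.py 0.098 1.3 1.36 1.43
```

```text
clock: 9.55
eef_pos: [0.613, 0.19, 0.0994]
ee_rot: [-3.126, -0.237, -0.006]
wrist_force: [0.5, 0.5, -0.1]
grip_width: 0.448
clock: 9.85
eef_pos: [0.6138, 0.1901, 0.1008]
ee_rot: [-3.126, -0.236, -0.009]
wrist_force: [0.1, 0.1, 0.1]
grip_width: 0.32
t 9.85 tcp [0.6138 0.1901 0.1008] lever-ang of tcp 1.238 r 0.1008 F [0.1 0.1 0.1] tilt [0.0052 0.0074] w 0.320 q6 1.71
1.3 [-0.9 -6.2  2.8] -0.049
1.36 [ -1.4 -12.2   2.9] -0.109
1.43 [ -2.4 -19.1   2.9] -0.179
```

```bash
python3 -m handwheel '[{"delta_pos":[-1,-6,2],"roll":-0.05},{"delta_pos":[-1,-12,2],"roll":-0.11},{"delta_pos":[-2,-17,2],"roll":-0.16},{"delta_pos":[-2,-19,2],"roll":-0.18},{"delta_pos":[-2,-19,2],"roll":-0.18},{"delta_pos":[-2,-19,2],"roll":-0.18},{"delta_pos":[-2,-17,2],"roll":-0.18},{"delta_pos":[-2,-16.5,2],"roll":-0.18}]'; python3 go.py 0.098 1.4
python3 -m handwheel '[{"delta_pos":[0,0,-45],"roll":0},{"delta_pos":[0,0,-95],"roll":0},{"delta_pos":[0,0,-120],"roll":0},{"delta_pos":[0,0,-130],"roll":0}]' 45;  python3 - <<'E'
from go import *
p,R=report(); print(R.T@(np.array([.38,-.52,.235])-p)*1e3)
E
```

```text
clock: 10.65
eef_pos: [0.6091, 0.2062, 0.0987]
ee_rot: [-3.092, -0.515, -0.009]
wrist_force: [-0.1, 0.4, -0.4]
grip_width: 0.316
t 10.65 tcp [0.6091 0.2062 0.0987] lever-ang of tcp 1.405 r 0.0997 F [-0.1  0.4 -0.4] tilt [0.0047 0.0079] w 0.316 q6 1.56
1.4 [0.2 0.5 0.7] 0.031
clock: 11.05
eef_pos: [0.6098, 0.2058, 0.2319]
ee_rot: [-3.091, -0.515, -0.016]
wrist_force: [0.5, 0.4, -1.7]
grip_width: 0.449
t 11.05 tcp [0.6098 0.2058 0.2319] lever-ang of tcp 1.399 r 0.1002 F [ 0.5  0.4 -1.7] tilt [0.009  0.0098] w 0.449 q6 1.56
[-452.48701572  612.17247655  -12.30404371]
```

```bash
python3 -m handwheel '[{"delta_pos":[-452,612,-12],"roll":0},{"delta_pos":[-452,612,-12],"roll":0},{"delta_pos":[-452,612,-12],"roll":0},{"delta_pos":[-452,612,-12],"roll":0},{"delta_pos":[-452,612,-12],"roll":0},{"delta_pos":[-452,612,-12],"roll":0},{"delta_pos":[-452,612,-12],"roll":0},{"delta_pos":[-452,612,-12],"roll":0}]';  python3 - <<'E'
from go import *
p,R=report(); print(R.T@(np.array([.38,-.52,.235])-p)*1e3)
E
```

```text
clock: 11.85
eef_pos: [0.4869, -0.1776, 0.2306]
ee_rot: [-3.09, -0.514, -0.014]
wrist_force: [-0.1, -1.7, -0.6]
grip_width: 0.448
t 11.85 tcp [ 0.4869 -0.1776  0.2306] lever-ang of tcp -0.547 r 0.3550 F [-0.1 -1.7 -0.6] tilt [0.0074 0.0108] w 0.448 q6 0.87
[-212.00163485  289.20707585   -8.92283607]
```

```bash
python3 -m handwheel '[{"delta_pos":[-212,289,-10],"roll":0},{"delta_pos":[-212,289,-10],"roll":0},{"delta_pos":[-212,289,-10],"roll":0},{"delta_pos":[-212,289,-10],"roll":0},{"delta_pos":[-212,289,-10],"roll":0},{"delta_pos":[-212,289,-10],"roll":0},{"delta_pos":[-212,289,-10],"roll":0},{"delta_pos":[-212,289,-10],"roll":0}]';  python3 - <<'E'
from bench import capture
import cv2,numpy as np
a=np.mean([capture("top")[0].astype(float) for _ in range(4)],0).astype(np.uint8)[:,:,::-1]; cv2.imwrite("pics/top5.png",a)
cv2.imwrite("pics/crop5.png",cv2.resize(a[80:250,195:300],None,fx=3.5,fy=3.5,interpolation=cv2.INTER_CUBIC))
s=cv2.imread("pics/top1.png")
print("spare diff",cv2.absdiff(s,a)[130:165,420:460].max())
E
python3 prof.py pics/top5.png
```

```text
clock: 12.65
eef_pos: [0.3777, -0.5235, 0.2342]
ee_rot: [-3.09, -0.509, -0.013]
wrist_force: [1.0, 0.7, 0.2]
grip_width: 0.451
spare diff 60
30 38
  -26.5(+6.5) -29.8(-3.0) -32.8(+2.6) -67.5(-4.3) -71.2(+3.0) -76.0(-6.5) -80.5(+7.3) -90.2(-8.3) -97.2(-2.4) -105.0(+4.9) -110.8(-3.0) -120.2(+2.8) -127.5(-4.3)
  -30.0(-3.2) -35.5(+4.7) -38.5(-2.4) -42.5(+2.3) -76.0(-2.5) -80.0(+2.1) -83.0(-1.2) -86.5(+6.2) -95.0(-8.7) -101.0(-3.6) -105.0(+5.7) -110.8(-3.2) -120.2(+2.0) -127.0(-3.9)
20 30
  -26.5(+8.1) -33.0(+1.3) -42.0(-2.5) -57.2(+3.6) -61.2(+1.8) -76.0(-8.1) -80.5(+7.5) -90.2(-7.9) -93.2(+1.8) -106.2(+2.7) -110.2(-1.5) -119.8(+1.6) -127.2(-3.5)
  -35.2(+3.4) -38.2(-2.3) -42.5(+2.9) -50.5(-2.1) -64.5(+2.1) -67.8(+1.6) -75.0(-2.1) -79.8(+1.8) -83.2(-4.6) -86.5(+6.4) -95.0(-8.3) -98.2(+1.8) -101.8(-1.9) -106.2(+1.9) -110.5(-2.3) -126.8(-1.8)
-20 0
  -26.8(+8.2) -42.0(-1.8) -52.8(-1.2) -57.2(+1.8) -60.8(+1.7) -76.0(-8.6) -80.2(+7.6) -90.0(-8.1) -97.5(-2.3) -105.0(+4.8) -127.2(-3.4)
  -30.2(-2.1) -34.8(+8.9) -50.2(-1.6) -65.0(+1.4) -70.8(-1.6) -83.0(-2.7) -86.5(+3.2) -95.2(-4.8) -101.5(-2.0) -105.2(+3.0) -127.2(-2.3)
-40 -30
  -26.8(+3.5) -68.2(+2.0) -76.5(-2.2) -81.0(+5.6) -90.2(-8.1) -96.8(-3.7) -105.0(+2.6) -127.0(-2.0)
  -34.2(+4.7) -38.0(-1.9) -41.2(+3.0) -59.2(-2.8) -76.8(-2.0) -80.0(+1.9) -86.5(+2.2) -95.0(-5.1) -101.2(-2.0) -105.0(+3.1) -126.8(-2.3)
```

View pics/crop5.png

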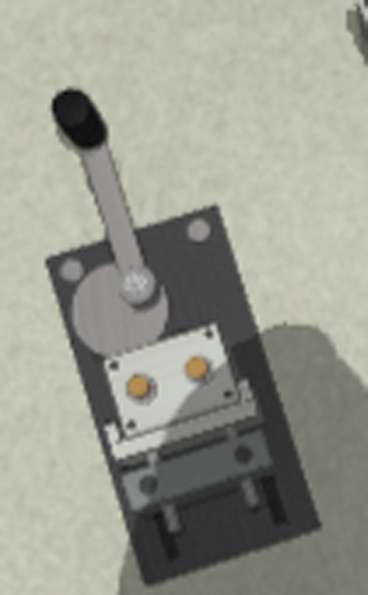

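The jaw's back edge moved from −90.2 to −95.0 mm, so it is pressed back about 4.9 mm. The box is upright, square and held by the cam at about (120,350) in the crop. One check of the spare knob, then I hand in.

```bash
python3 - <<'E'
import cv2,numpy as np
for f in("top1","top5"):
    m=(cv2.imread(f"pics/{f}.png").max(2)[130:165,425:460]<45).astype(np.uint8)
    n,l,s,c=cv2.connectedComponentsWithStats(m); i=1+np.argmax(s[1:,4]); print(f,c[i]+[425,130],s[i,4])
from bench import r,ticket
o=r.get_obs(); print(o["clock"],np.round(o["wrist_force"],1),np.abs(o["joint_vel"]).max())
print(ticket.sign_off())
E
```

```text
top1 [442.63354037 146.20496894] 161
top5 [442.53503185 146.22292994] 157
12.85 [-0.2  0.1 -0.1] 0.018579785554399705
the job is handed in; nothing more can be done
None
```

The loaded clamp's lever is turned to about 1.4 rad and released, and the job is handed in at 12.85 s. I turned it in two pushes, with the fingers loosely around the knob, and measured the jaw from the top camera after each one.

- **Jaw:** it is pressed back about 4.9 mm against the 5 mm asked for. It read 2.3 mm after the first push.
- **Box:** it stands upright and square between the cam and the jaw in the last picture.
- **Empty clamp:** its knob stayed put, within 0.1 pixel in the top view. A raw picture difference there peaked at 60 of 255 grey levels, but the knob's position was the same before and after. I put the difference down to noise or shadow.
- **Arm:** it is well clear of the clamps and near rest, and the wrist force is about zero.

No check failed at the end. One retreat stopped short, leaving the arm blocking the top camera, so I backed off further to see the clamp.

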